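# Hold the spring clip gaping over the wide swatch card

## Robot

A 6-joint arm with a two-finger parallel gripper is mounted at the origin on the work surface. World frame = base frame: x ahead of the robot, y to its left, z up, the work surface at z = 0. Lengths are in m, angles in rad, forces in N, time in s.
With the tool pointing down it reaches from about 0.25 to 0.725 m from the base axis. Payload 9.7 kg.
Tool frame: the origin (TCP) lies at the very end of the fingers, on their centre line; the grasp point (between the pads) lies 19 mm behind it; z points along the fingers, y is the direction in which the jaws open and shut (so a half turn about z gives the same grasp; the last joint's range is limited). The gripper opens to 85 mm and grips with 20 to 120 N. Pads are 22 mm wide; open, the fingers measure 114 mm over their backs; the gripper's body (76 mm by 85 mm) begins 54 mm behind the grasp point. The pads swing forward as they close: fully open they stand 13 mm farther back than shut.
Start: joints at [1.264, 0.087, 0.176, 1.66, 0, 1.571], TCP at [0.166, 0.524, 0.231] pointing down, gripper open.
Joint ranges: [-3.13, 3.13], [-0.85, 1.81], [-1.15, 1.24], [-2.2, 2.28], [-1.44, 1.52], [-3.14, 3.14]. Speed limits (rad/s): [2.22, 2.22, 2.57, 3.14, 3.14, 3.14].

## Interface

Orientations are given as a unit quaternion [x, y, z, w].
In Python, from bench import * gives the robot as it stands.
- The arm moves only by the tool move_arm, never from a script. Its argument "targets" is one flat list of numbers, 7 for each row, row after row: the shift along the tool's x, y, z normalised to -1 to 1, where 1 is 0.15 m, then the turn, a rotation vector about the tool's x, y, z normalised to -1 to 1, where 1 is pi/2 rad, then the closure, from 0 (fully open) to 1 (shut). A call has 1 to 20 rows; each row is the pose to reach, as a shift and turn from the pose commanded when the call began, along the tool's axes at that moment; what a row does not reach only later rows make up. A row lasts 1/12 s, in which the tool goes at most 41.7 mm and 7.16 degrees, less where a joint would pass 70% of its speed; a pose out of reach is approached as far as the arm can. A call with a number of a shift or a turn outside -1 to 1 is refused whole. A call with a gripper value outside its range is refused whole. The fingers move at their own pace and stop on an object; "grip_force" is the grip in N (left out, the last holds). Time passes only in rows, so rows that repeat a pose let the fingers close. It gives the time, the measured TCP pose, the force and the opening at its end, in the units of the state.
- get_obs(): the state, without advancing time (a new reading comes with each control period).
- snapshot(name): name is "side" or "top"; returns (picture, depth): 420x560x3 uint8, red, green, blue; 420x560 float32, m along the optical axis (not along the pixel's ray), 0 where there is no reading.
- camera_info(name): a dict with "fx", "fy", "cx", "cy" (pixels), "R" (3x3) and "t" (3): a world point X has camera coordinates R X + t. Camera axes: x right, y down, z forward; pixel columns grow to the right and rows downward; lengths in m; the calibration is good to about 2 mm. A picture is of the moment at which its call begins. camera_info takes no time and is no camera call.
- finish_job(): hands the job in, once; it reports no verdict.
The state is a dict: "clock": time; "joint_pos": joint angles; "joint_vel": joint speeds; "joint_torque": joint torques, N m; "tcp_pos": TCP position; "ee_rot": TCP orientation; "ft_force": force on the tool from outside, world axes, zero at the start; "wrist_torque": the same for the moment, N m; "gripper_width": finger opening in m.
Only numpy, scipy, OpenCV 4.12 (cv2) and the standard library are available. Lean on these libraries where they do the work, as an engineer would, in place of code of your own. Each camera call takes 0.05 s, during which the arm holds its last target.

## Task

Squeeze the steel spring clip open by its two finger plates, lift it off the blade of its stand, and bring it over the wider of the two upright cards of practice nail tips so that its open jaws straddle the middle of the card's top edge, one jaw well down on each side. Finish while still holding it there, upright, square to the card and squeezed wide open, touching neither card with clip or gripper (their tips are freshly painted); do not let go and do not let it bite. Leave the other things on the tray where they are.

Things in the scene. Friction and masses are not known exactly. Their poses are not given: they have to be found in the camera images.
- clip: Stainless spring clip, 70 g, 85 mm tall, 26 mm wide (y), parked jaws down on the blade of its stand. Origin midway between its two hinge pins (along y, 10 mm apart), 66 mm above the tray floor when parked; z up, x from plate to plate. Finger plates reach 43 mm above it, jaws 40 mm below it; a dark spring block between the pins reaches 6 mm below it and sits on the blade. Released, it snaps shut.
- clip_grip (a point): Where to grasp: midway between the finger plates, 22 mm above the clip's origin, same axes. The plates splay upwards: 34 mm over their outer faces here, 46 mm at the top. Squeezed together along x they open the jaws; about 7 N each here opens it fully, the plates then parallel, 22 mm over their outer faces, against a stop (25 to 60 N of grip is fine).
- clip_arm_a (a joint): Opening angle of the clip's arm on its +x side, rad: about 0 parked on the blade, 0.30 fully open, slightly negative shut on nothing; a spring closes it. Fully open the jaws gape about 25 mm inside at their tips.
- clip_arm_b (a joint): The same for the arm on the clip's -x side.
- jaw_tip_a (a point): Lower inner tip of the jaw of arm a (on the clip's +x side, 40 mm below the clip's origin).
- jaw_tip_b (a point): Lower inner tip of the jaw of arm b (on the clip's -x side).
- blade_top (a point): Middle of the top edge of the clip stand's upright dark steel blade, 60 mm above the tray floor; the blade is 3 mm thick (x) and 60 mm long (y); the clip sits within 10 mm of its middle, lined up with it. The stand is fixed, with a dark wooden base 70 x 90 x 14 mm.
- card_wide: The wider swatch card: ivory, 90 mm wide (y), 3 mm thick (x), upright in a pale wooden block 50 x 102 x 22 mm fixed to the tray; top edge 105 mm above the block's underside. Five practice nail tips on each face stand out 4 mm from the card's middle plane, all more than 50 mm below the top edge. Origin under the middle of the block, z up.
- card_wide_edge (a point): Middle of the wide card's top edge; x across the card's thickness, y along the edge.
- card_narrow: The narrower swatch card, 50 mm wide (y), in a block 50 x 62 x 22 mm; otherwise alike, also fixed, not to be used. Clip stand and cards may stand in any order.
- dish_mid (a point): Middle of a white ceramic ring dish, 60 mm across, 16 mm high, loose on the tray.
- jar_mid (a point): Middle of a lavender plastic jar with screw lid, 52 mm across, 44 mm high, loose.
- file_mid (a point): Middle of a glass nail file, 110 x 10 x 5 mm, lying loose.
- polish_mid (a point): Middle of a small amber polish bottle, 30 mm across, 68 mm high, loose.
- tip_stand_mid (a point): Point 40 mm up a small round-footed steel stand gripping one practice nail tip, 48 mm across, 84 mm high, loose.
- buffer_mid (a point): Middle of a grey buffing block 26 x 90 x 24 mm, lying loose.

How it is judged:
On the way:
1. the clip is squeezed open and lifted clear of its blade (value of joint each of clip_arm_a, clip_arm_b above 0.21 rad and z of clip in the frame of blade_top above 0.045 m and contact force between the fingers and clip above 2 N), for 0.2 s.
At the end, for the whole second after the job is handed in: Held by the fingers (over 2 N), at rest, both clip arms open past 0.21 rad; jaw tips on opposite sides of the wide card, 4 mm or more off its middle plane, 6 mm or more below its top edge, within 20 mm of its middle; tilt under 0.25, square within 0.35 rad; nothing touches the card (value of joint each of clip_arm_a, clip_arm_b above 0.21 rad and ((x of jaw_tip_a in the frame of card_wide_edge above 0.004 m and x of jaw_tip_b in the frame of card_wide_edge below -0.004 m) or (x of jaw_tip_a in the frame of card_wide_edge below -0.004 m and x of jaw_tip_b in the frame of card_wide_edge above 0.004 m)) and z of each of jaw_tip_a, jaw_tip_b in the frame of card_wide_edge below -0.006 m and y of jaw_tip_a in the frame of card_wide_edge between -0.02 and 0.02 m and y of jaw_tip_b in the frame of card_wide_edge between -0.02 and 0.02 m and angle between clip_grip's own z axis and vertical below 0.25 rad and angle between the x axis of clip_grip and the x axis of card_wide_edge, either way round below 0.35 rad and contact force between card_wide and anything else below 0.3 N and contact force between the fingers and clip above 2 N and linear speed of clip below 0.03 m/s); the arm keeps its last pose, push and grip.
It fails at once if a swatch card is touched with more than 2 N (contact force between any of card_wide, card_narrow and anything else above 2 N).
It fails at once if another thing on the tray is moved by more than 20 mm (distance of any of dish_mid, jar_mid, file_mid, polish_mid, tip_stand_mid, buffer_mid from where it was at the start of the episode above 0.02 m).
It also fails if it takes over 32 s, if anything falls off the work surface, if the arm or the gripper's body presses on something with over 40 N, if the wrist force passes 120 N, or if a joint passes its speed limit or range.

## Working session

There is one attempt and no reset: what is moved stays moved. The work goes in short steps, Python scripts to look and compute and a tool call to move; the robot and the scene stay as the last step left them, time stands still between calls to the robot, and variables do not carry over. Pictures are saved under pics/ and viewed, and the job is handed in when it is done.

Besides the shell and the picture viewer there is one more tool, called after "Request:" in YAML: its name, and indented under it one key for each argument. move_arm: Moves the arm, as the interface text tells. Scaled input: -1 to 1 covers 0.15 m each way for a shift and pi/2 rad each way for a turn. Its arguments: {"type":"object","properties":{"targets":{"type":"array","items":{"type":"number","minimum":-1,"maximum":1}},"grip_force":{"type":"number"}},"required":["targets"]}

```bash
mkdir -p pics; python3 - <<'E'
from bench import *
import cv2,numpy as np
o=get_obs();print(o)
for n in("top","side"):
    im,d=snapshot(n);cv2.imwrite(f"pics/{n}0.png",im[:,:,::-1]);np.savez(f"{n}0.npz",im=im,d=d)
    print(n,camera_info(n))
E
```

```text
{'clock': 0.0, 'joint_pos': array([1.26399860e+00, 8.74509972e-02, 1.75081765e-01, 1.65977476e+00,
       3.27773160e-07, 1.57079940e+00]), 'joint_vel': array([ 0.0011793 , -0.00183604,  0.00110059, -0.00223946,  0.00136545,
       -0.00016955]), 'joint_torque': array([ 2.60786874e-03, -5.20381415e+01,  4.64807653e+01,  1.60698005e-02,
        1.37699608e-04,  1.14660929e-05]), 'tcp_pos': array([0.16603233, 0.52409185, 0.23056118]), 'ee_rot': array([ 1.52799443e-01,  9.88256989e-01, -6.65895758e-04, -1.03121271e-04]), 'ft_force': array([ 0.05491318, -0.20866325,  0.4463214 ]), 'wrist_torque': array([-0.02189783, -0.04274444, -0.01506419]), 'gripper_width': 0.08539820410506843}
top {'fx': 477.8480098707207, 'fy': 477.8480098707207, 'cx': 279.21509501108494, 'cy': 214.70822812847354, 'R': array([[-0.02696738, -0.99962413,  0.00493493],
       [-0.99283711,  0.02620883, -0.11656573],
       [ 0.11639258, -0.00804305, -0.99317072]]), 't': array([0.00691811, 0.59062844, 0.89595705])}
side {'fx': 408.11586777377335, 'fy': 408.11586777377335, 'cx': 277.32710196039625, 'cy': 209.18474713442393, 'R': array([[ 0.77381693, -0.63339912,  0.00359282],
       [-0.34869897, -0.4307234 , -0.83239797],
       [ 0.52878765,  0.64287083, -0.55416669]]), 't': array([-0.43688373,  0.28667124,  0.65253745])}
```

View pics/top0.png

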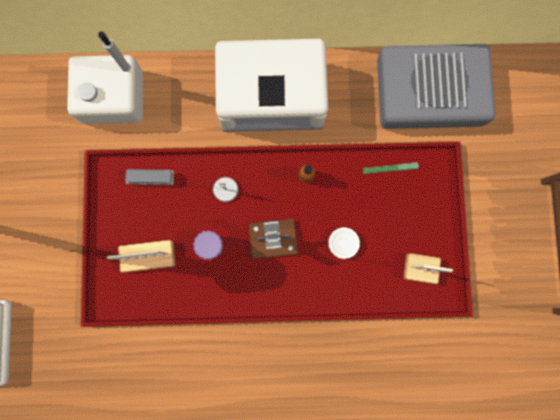

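View pics/side0.png

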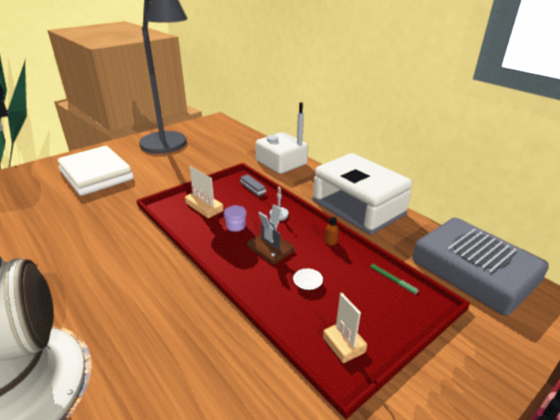

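The top view shows the clip stand at about (272,237), the wide card on the left at (145,256) and the narrow card on the right at (423,268). I'll zoom in and look at the depth.

```bash
cat > h.py <<'E'
import numpy as np,cv2
from bench import *
def cloud(n,d):
    c=camera_info(n);v,u=np.mgrid[:d.shape[0],:d.shape[1]]
    P=np.stack([(u-c['cx'])/c['fx']*d,(v-c['cy'])/c['fy']*d,d],-1)
    W=(P-c['t'])@c['R'];W[d==0]=np.nan
    return W
E
python3 - <<'E'
from h import *
for n,boxes in(("top",[(90,210,120,80),(230,200,90,70)]),("side",[(175,155,60,65),(235,200,70,70)])):
    z=np.load(f"{n}0.npz");W=cloud(n,z['d']);im=z['im']
    out=[]
    for x,y,w,h in boxes:
        out.append(cv2.resize(im[y:y+h,x:x+w,::-1],(400,300*1),interpolation=cv2.INTER_CUBIC))
    cv2.imwrite(f"pics/{n}c.png",np.hstack(out))
z=np.load("top0.npz");W=cloud("top",z['d'])
print("tray floor",np.nanmedian(W[270:310,300:380,2]))
np.set_printoptions(precision=0,suppress=True,linewidth=250)
print("card z mm");print(W[236:276:2,106:178:4,2]*1000)
print("clip z mm");print(W[214:262:2,244:302:3,2]*1000)
E
```

```text
tray floor 0.00528167634794998
card z mm
[[  9.   4.   4.   4.   5.   5.   5.   3.   5.   8.   5.   3.   7.   4.   7.   7.   4.   6.]
 [  6.   5.   9.   3.   4.   2.   5.   7.   5.   4.   6.   4.   6.   8.   9.   6.   3.   5.]
 [ nan   5.   7.   7.   6.   7.   7.   2.   6.   2.   5.   6.   3.   6.   6.   7.  22.   8.]
 [  7.   5.   7.   7.   3.   2.   4.   4.   6.   6.   6.   7.  25.  29.  26.  29.  25.  10.]
 [  6.   8.   8.   4.   8.   3.   3.  23.  29.  30.  27.  25.  29.  26.  27.  29.  26.   7.]
 [  6.  10.   5.   5.  25.  29.  26.  29.  26.  26.  30.  27.  25.  30.  30.  26.  26.   4.]
 [  4.   6.   6.   4.  28.  29.  26.  29.  29.  30.  28.  26.  29.  28.  27.  28.  26.   6.]
 [  5.   6.   6.   4.  26.  27.  29.  25.  27.  26.  27.  29.  30.  27.  28.  28.  29.   5.]
 [  7.   5.   5.   6.  26.  27.  29.  27.  27. 111. 112. 109. 111. 103.  84.  45.  24.   5.]
 [ 10.   5.   5.   6.  29. 110. 113. 110. 112. 101.  87.  75.  61.  59.  56.  25.  27.   5.]
 [  7. 111. 110. 110. 110.  99.  87.  72.  56.  55.  46.  56.  39.  26.  28.  24.  32.   9.]
 [  6.   6.  85.  70.  56.  57.  57.
[... 2584 characters left out ...]
  21.  17.  18.  21.  20.  21.  19.  20.  23.  21.  18.  21.  23.  19.   5.   6.]
 [  4.   4.   4.  21.  21.  21.  18.  17.  18.  21.  20.  20.  21.  21.  19.  19.  20.  17.   7.   7.]
 [  4.   3.   5.  20.  20.  21.  19.  20.  21.  17.  17.  22.  20.  21.  19.  20.  19.  20.   3.   4.]
 [  2.   6.   6.  17.  21.  18.  18.  18.  20.  21.  18.  19.  18.  20.  19.  18.   7.   3.   7.   4.]
 [  5.   5.   5.  16.  18.  17.  20.  21.  17.  18.   5.   5.   2.   7.   4.   4.   3.   6.   6.   7.]
 [  6.   6.   5.   3.   6.   6.   7.   9.   7.   7.   5.   3.   2.   6.   5.   3.   5.   6.   6.   3.]
 [  5.   6.   7.   3.   4.   7.   4.   7.   7.   8.   4.   6.   3.   6.   1.   5.   5.   3.   7.   3.]]
```

View pics/topc.png

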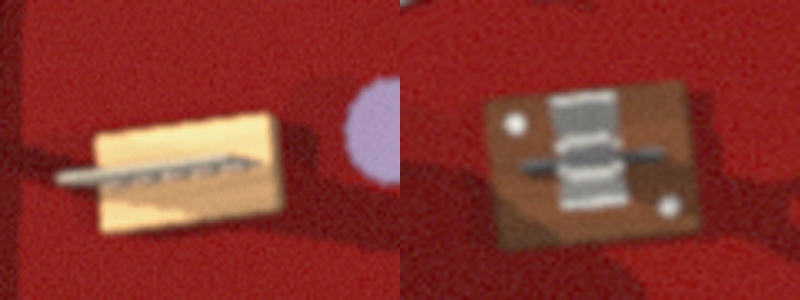

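View pics/sidec.png

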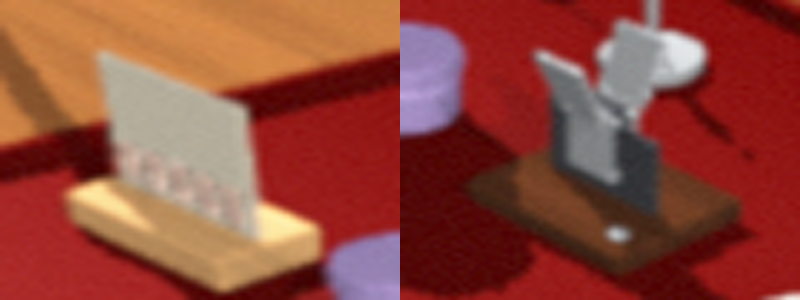

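```bash
python3 - <<'E'
from h import *
z=np.load("top0.npz");W=cloud("top",z['d']);zs=np.load("side0.npz");S=cloud("side",zs['d'])
def rect(P,n):
    r=cv2.minAreaRect((P[:,:2]*1000).astype(np.float32));print(n,len(P),"c",np.round(r[0],1),"size",np.round(r[1],1),"ang",round(r[2],1),"z",np.round(np.median(P[:,2])*1000,1))
def pick(W,xr,yr,zr):
    P=W.reshape(-1,3);m=np.ones(len(P),bool)
    for i,r in enumerate((xr,yr,zr)):m&=(P[:,i]>r[0])&(P[:,i]<r[1])
    return P[m]
def line(P,n):
    vx,vy,x0,y0=cv2.fitLine((P[:,:2]*1000).astype(np.float32),cv2.DIST_HUBER,0,.01,.01).ravel()
    a=np.degrees(np.arctan2(vy,vx))%180
    print(n,len(P),"mean",np.round(P.mean(0)*1000,1),"ang",round(a,1),"min",np.round(P.min(0)*1000,1),"max",np.round(P.max(0)*1000,1))
print("c approx",W[254,135],W[237,272])
cc=W[240:270,100:180].reshape(-1,3);cx,cy=np.nanmedian(cc[cc[:,2]>.02],0)[:2]
kx,ky=np.nanmedian(W[237:241,269:276].reshape(-1,3),0)[:2];print(cx,cy,kx,ky)
for n,C in(("top",W),("side",S)):
    print(n)
    rect(pick(C,(cx-.07,cx+.07),(cy-.07,cy+.07),(.0225,.032)),"card block")
    line(pick(C,(cx-.04,cx+.04),(cy-.07,cy+.07),(.075,.13)),"card upper")
    line(pick(C,(cx-.04,cx+.04),(cy-.07,cy+.07),(.105,.13)),"card edge")
    rect(pick(C,(kx-.06,kx+.06),(ky-.07,ky+.07),(.014,.026)),"stand base")
    P=pick(C,(kx-.035,kx+.035),(ky-.04,ky+.04),(.085,.13));rect(P,"plates");
    for s,q in(("hi",P[P[:,0]>kx]),("lo",P[P[:,0]<kx])): line(q[q[:,2]>.1],"plate tops "+s)
    rect(pick(C,(kx-.012,kx+.012),(ky-.04,ky+.04),(.055,.09)),"mid")
E
```

```text
c approx [0.51853066 0.24848061 0.11044537] [0.5446676  0.00596231 0.07498689]
0.5169039987361805 0.24937672657134274 0.5418136075003361 0.006017616409721439
top
card block 1087 c [518.9 252.4] size [ 50.2 102.1] ang 5.4 z 27.2
card upper 159 mean [518.4 251.3 102.5] ang 95.1 min [513.3 207.   75. ] max [524.  297.  114.9]
card edge 96 mean [518.7 252.9 110.3] ang 95.3 min [514.3 208.3 107. ] max [523.1 296.2 114.9]
stand base 1198 c [546.8   4.3] size [70.  89.9] ang 4.4 z 19.3
plates 176 c [546.8   5.2] size [46.2 25.4] ang 4.3 z 102.4
plate tops hi 54 mean [566.8   6.5 108. ] ang 94.0 min [563.   -5.8 100.3] max [570.7  19.4 114.4]
plate tops lo 44 mean [526.6   3.7 108. ] ang 94.9 min [523.   -8.3 100.1] max [530.2  15.1 113.4]
mid 182 c [543.2   4.1] size [56.4 21.1] ang 90.0 z 76.0
side
card block 303 c [517.4 249.6] size [ 51.6 102.4] ang 4.0 z 26.1
card upper 260 mean [517.3 248.7  93.8] ang 95.5 min [511.  203.4  75. ] max [524.2 296.4 111.2]
card edge 51 mean [517.7 248.  108.1] ang 95.6 min [512.6 205.1 105.1] max [524.2 292.2 111.2]
stand base 622 c [546.2   2.3] size [73.2 91.4] ang 5.7 z 18.1
plates 175 c [546.3   3. ] size [47.2 27.6] ang 3.9 z 98.8
plate tops hi 46 mean [566.2   4.4 105.6] ang 93.5 min [563.2  -7.4 100.1] max [569.5  18.2 110.9]
plate tops lo 32 mean [525.1   1.  106.1] ang 94.5 min [522.4 -11.6 100.2] max [528.1  15.5 110.7]
mid 163 c [541.8   2.3] size [23.8 61.5] ang 0.2 z 67.3
```

```bash
cat >> h.py <<'E'
from scipy.spatial.transform import Rotation as Ro
def plan(p,yaw_deg,base=None):
    o=get_obs();R=Ro.from_quat(o['ee_rot']);p0=o['tcp_pos']
    y=np.radians(yaw_deg);ty=np.array([np.cos(y),np.sin(y),0]);tz=np.array([0,0,-1.]);tx=np.cross(ty,tz)
    T=Ro.from_matrix(np.stack([tx,ty,tz],1))
    s=R.inv().apply(np.array(p)-p0)/.15; r=(R.inv()*T).as_rotvec()/(np.pi/2)
    print("t",round(o['clock'],2),"shift",np.round(s,4),"turn",np.round(r,4),"w",round(o['gripper_width'],4),"F",np.round(o['ft_force'],1),"tcp",np.round(p0,4))
E
python3 -c "
from h import *
plan([.5466,.0042,.20],4.4)
plan([.40,.25,.22],38)"
```

```text
t 0.1 shift [-3.4654 -2.538   0.2074] turn [-7.000e-04  4.000e-04  7.558e-01] w 0.0858 F [-0.4  0.1 -0.9] tcp [0.166  0.5241 0.2307]
t 0.1 shift [-2.0389 -1.2711  0.0726] turn [-7.000e-04  2.000e-04  3.825e-01] w 0.0858 F [-0.4  0.1 -0.9] tcp [0.166  0.5241 0.2307]
```

Request:
move_arm:
  targets: [-0.2,-0.15,0,0,0,0.05,0,-0.45,-0.33,0,0,0,0.1,0,-0.7,-0.5,0,0,0,0.18,0,-0.9,-0.65,0,0,0,0.25,0,-1,-0.73,0,0,0,0.25,0,-1,-0.73,0,0,0,0.25,0]

```text
clock: 0.6
tcp_pos: [0.2779, 0.3715, 0.2315]
ee_rot: [0.345, 0.939, -0.0, 0.0]
ft_force: [-0.6, 0.7, 0.1]
gripper_width: 0.0852
```

```bash
python3 -c "
from h import *
plan([.5466,.0042,.20],4.4)"
```

```text
t 0.6 shift [-2.9504 -0.7079  0.2128] turn [2.000e-04 5.000e-04 5.031e-01] w 0.0852 F [-0.6  0.7  0.1] tcp [0.2779 0.3715 0.2315]
```

Request:
move_arm:
  targets: [-0.2,-0.05,0,0,0,0.05,0,-0.45,-0.11,0.02,0,0,0.1,0,-0.7,-0.17,0.04,0,0,0.16,0,-0.9,-0.22,0.06,0,0,0.22,0,-1,-0.24,0.07,0,0,0.25,0,-1,-0.24,0.07,0,0,0.25,0]

```text
clock: 1.1
tcp_pos: [0.3688, 0.2487, 0.2202]
ee_rot: [0.522, 0.853, -0.0, 0.0]
ft_force: [0.3, 0.7, -0.5]
gripper_width: 0.0854
```

```bash
python3 -c "
from h import *
plan([.5466,.0042,.20],4.4)"
```

```text
t 1.1 shift [-1.9908  0.3129  0.1352] turn [-0.0004  0.0004  0.2522] w 0.0854 F [ 0.3  0.7 -0.5] tcp [0.3688 0.2487 0.2202]
```

Request:
move_arm:
  targets: [-0.2,0.03,0.01,0,0,0.05,0,-0.45,0.07,0.03,0,0,0.1,0,-0.7,0.11,0.04,0,0,0.16,0,-0.9,0.14,0.06,0,0,0.22,0,-1,0.16,0.07,0,0,0.25,0,-1,0.16,0.07,0,0,0.25,0]

```text
clock: 1.6
tcp_pos: [0.4591, 0.1272, 0.2093]
ee_rot: [0.678, 0.736, -0.001, -0.0]
ft_force: [-0.2, 0.1, 0.7]
gripper_width: 0.0854
```

```bash
python3 -c "
from h import *
plan([.5466,.0042,.20],4.4)"
```

```text
t 1.6 shift [-0.8647  0.5144  0.0622] turn [-0.0007  0.0003  0.0033] w 0.0854 F [-0.2  0.1  0.7] tcp [0.4591 0.1272 0.2093]
```

Request:
move_arm:
  targets: [-0.2,0.12,0.01,0,0,0,0,-0.4,0.24,0.03,0,0,0,0,-0.6,0.36,0.04,0,0,0,0,-0.8,0.48,0.06,0,0,0.003,0,-0.865,0.514,0.062,0,0,0.003,0,-0.865,0.514,0.062,0,0,0.003,0,-0.865,0.514,0.062,0,0,0.003,0]

```text
clock: 2.18
tcp_pos: [0.5457, 0.0068, 0.2007]
ee_rot: [0.677, 0.736, -0.0, -0.001]
ft_force: [0.1, -0.6, -0.3]
gripper_width: 0.0857
```

```bash
python3 - <<'E'
from h import *
plan([.5466,.0042,.074],4.4)
im,d=snapshot("top");cv2.imwrite("pics/t1.png",np.hstack([cv2.resize(im[190:290,200:340,::-1],(400,286))]))
s,d2=snapshot("side");cv2.imwrite("pics/s1.png",cv2.resize(s[130:290,200:400,::-1],(700,560)))
E
```

```text
t 2.18 shift [-0.0183  0.0057  0.8445] turn [-0.0007 -0.0004  0.0036] w 0.0857 F [ 0.1 -0.6 -0.3] tcp [0.5457 0.0068 0.2007]
```

View pics/s1.png

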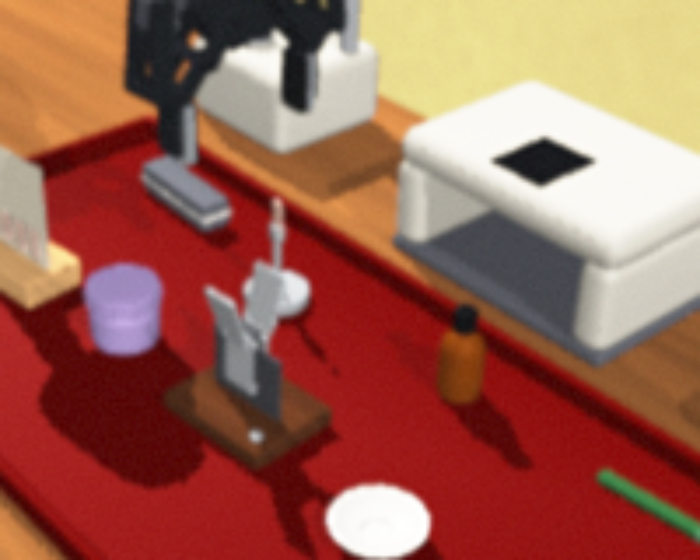

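View pics/t1.png

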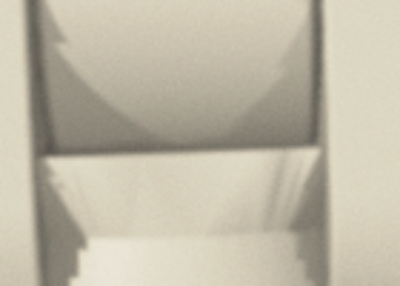

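Request:
move_arm:
  targets: [-0.018,0.006,0.08,0,0,0.003,0,-0.018,0.006,0.2,0,0,0.003,0,-0.018,0.006,0.32,0,0,0.003,0,-0.018,0.006,0.42,0,0,0.003,0,-0.018,0.006,0.5,0,0,0.003,0,-0.018,0.006,0.5,0,0,0.003,0,-0.018,0.006,0.5,0,0,0.003,0]

```text
clock: 2.87
tcp_pos: [0.5465, 0.0036, 0.1256]
ee_rot: [0.679, 0.734, -0.0, -0.0]
ft_force: [0.3, 0.2, -0.1]
gripper_width: 0.0852
```

```bash
python3 - <<'E'
from h import *
plan([.5466,.0042,.074],4.4)
s,d2=snapshot("side");cv2.imwrite("pics/s2.png",cv2.resize(s[130:290,200:400,::-1],(700,560)))
E
```

```text
t 2.87 shift [0.004  0.001  0.3442] turn [-0.0006 -0.0001  0.0002] w 0.0852 F [ 0.3  0.2 -0.1] tcp [0.5465 0.0036 0.1256]
```

View pics/s2.png

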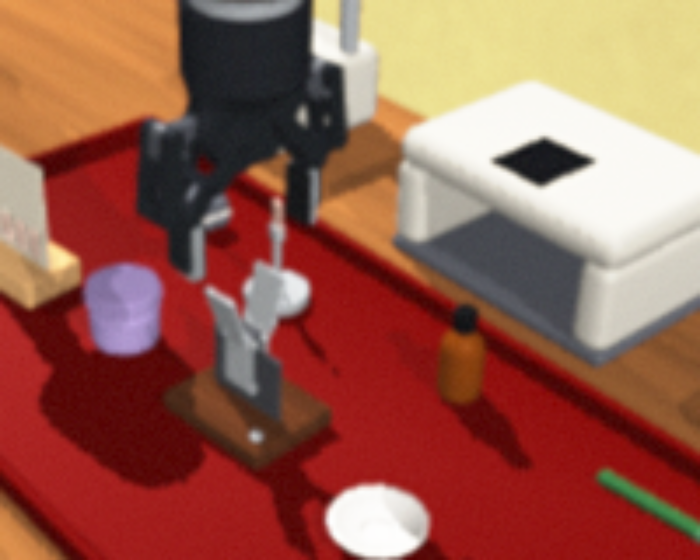

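The fingertips (crop 187,275 and 302,220) straddle the clip, whose plates are at crop (245,300). I'll descend.

Request:
move_arm:
  targets: [0.004,0,0.08,0,0,0,0,0.004,0,0.18,0,0,0,0,0.004,0,0.28,0,0,0,0,0.004,0,0.344,0,0,0,0,0.004,0,0.344,0,0,0,0,0.004,0,0.344,0,0,0,0]

```text
clock: 3.42
tcp_pos: [0.5469, 0.0038, 0.0743]
ee_rot: [0.68, 0.734, -0.0, -0.0]
ft_force: [0.1, 0.6, -0.1]
gripper_width: 0.0857
```

```bash
python3 - <<'E'
from h import *
plan([.5466,.0042,.074],4.4)
s,d2=snapshot("side");cv2.imwrite("pics/s3.png",cv2.resize(s[130:290,200:400,::-1],(700,560)))
E
```

```text
t 3.42 shift [ 0.0031 -0.0018  0.0022] turn [-0.0003 -0.     -0.0002] w 0.0857 F [ 0.1  0.6 -0.1] tcp [0.5469 0.0038 0.0743]
```

View pics/s3.png

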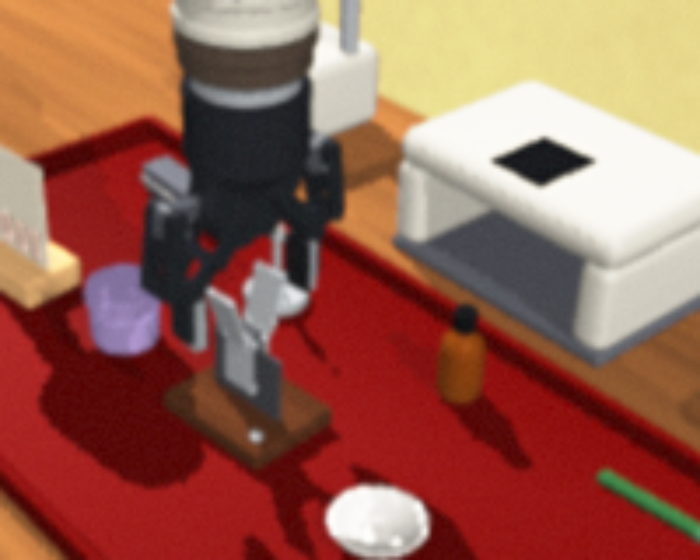

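Request:
move_arm:
  targets: [0,0,0,0,0,0,0.3,0,0,0,0,0,0,0.45,0,0,0,0,0,0,0.55,0,0,0,0,0,0,0.6,0,0,0,0,0,0,0.65,0,0,0,0,0,0,0.7,0,0,0,0,0,0,0.75,0,0,0,0,0,0,0.85,0,0,0,0,0,0,1,0,0,0,0,0,0,1,0,0,0,0,0,0,1,0,0,0,0,0,0,1]
  grip_force: 40

```text
clock: 4.47
tcp_pos: [0.5479, 0.0037, 0.076]
ee_rot: [0.68, 0.734, 0.001, 0.001]
ft_force: [-0.3, 0.2, 7.9]
gripper_width: 0.0209
```

```bash
python3 - <<'E'
from h import *
plan([.5466,.0042,.074],4.4)
s,d2=snapshot("side");cv2.imwrite("pics/s4.png",cv2.resize(s[170:270,220:330,::-1],(660,600)))
E
```

```text
t 4.47 shift [ 0.0038 -0.0084  0.0133] turn [ 0.0017  0.0001 -0.0002] w 0.0209 F [-0.3  0.2  7.9] tcp [0.5479 0.0037 0.076 ]
```

View pics/s4.png

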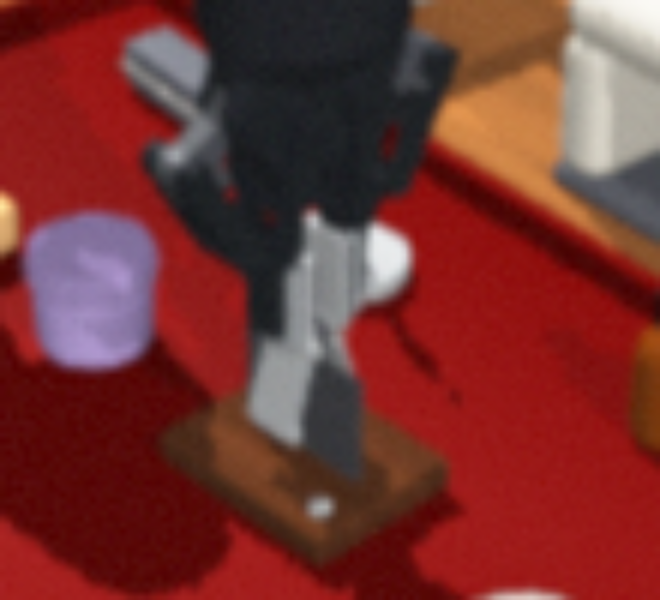

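The jaws have swung clear of the blade and the opening is 21 mm, so the clip is against its stop. I'll lift straight up.

Request:
move_arm:
  targets: [0,0,-0.03,0,0,0,1,0,0,-0.08,0,0,0,1,0,0,-0.16,0,0,0,1,0,0,-0.26,0,0,0,1,0,0,-0.38,0,0,0,1,0,0,-0.5,0,0,0,1,0,0,-0.62,0,0,0,1,0,0,-0.74,0,0,0,1,0,0,-0.82,0,0,0,1,0,0,-0.86,0,0,0,1,0,0,-0.86,0,0,0,1,0,0,-0.86,0,0,0,1,0,0,-0.86,0,0,0,1,0,0,-0.86,0,0,0,1]

```text
clock: 5.68
tcp_pos: [0.5467, 0.0037, 0.2024]
ee_rot: [0.68, 0.734, -0.001, -0.001]
ft_force: [0.6, 0.8, -0.2]
gripper_width: 0.0209
```

```bash
python3 - <<'E'
from h import *
plan([.5184,.2505,.203],5.2)
s,d2=snapshot("side");np.savez("s5.npz",im=s,d=d2);cv2.imwrite("pics/s5.png",cv2.resize(s[130:250,220:330,::-1],(550,600)))
E
```

```text
t 5.68 shift [ 1.6547 -0.0621 -0.004 ] turn [-0.001  -0.     -0.0091] w 0.0209 F [ 0.6  0.8 -0.2] tcp [0.5467 0.0037 0.2024]
```

View pics/s5.png

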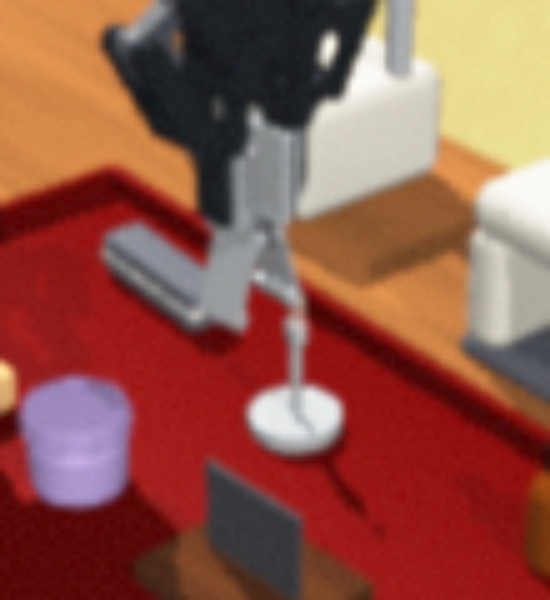

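```bash
python3 - <<'E'
from h import *
z=np.load("s5.npz");W=cloud("side",z['d'])
np.set_printoptions(precision=0,suppress=True,linewidth=250)
A=W[170:200:2,258:284:2]*1000
m=(A[...,2]<140)|(A[...,2]>215)
for i in range(3):
    B=A[...,i].copy();B[m]=np.nan;print("xyz"[i]);print(B)
E
```

```text
x
[[ nan  nan  nan  nan  nan  nan  nan 554. 556. 556. 560.  nan  nan]
 [ nan 523. 526.  nan 530.  nan 536. 552. 555. 556. 559.  nan  nan]
 [ nan  nan 524. 524. 530. 532. 538. 547. 551. 555.  nan  nan  nan]
 [ nan  nan  nan 530. 529. 534. 538. 544. 549. 553.  nan  nan  nan]
 [ nan  nan  nan 536. 538. 538. 541. 543. 551. 555.  nan  nan  nan]
 [ nan  nan 535. 536. 537. 538. 539. 544. 557. 557.  nan  nan  nan]
 [ nan  nan 533. 535. 536. 537. 537. 559. 560. 559. 561.  nan  nan]
 [ nan  nan 532. 533. 535. 536. 537. 562. 561. 562. 559.  nan  nan]
 [ nan  nan 531. 532. 533. 534.  nan 559. 559. 560. 562.  nan  nan]
 [ nan 529. 530. 532. 533. 534.  nan  nan 560. 559. 561.  nan  nan]
 [ nan 529. 528. 532. 533. 532.  nan  nan  nan  nan 562.  nan  nan]
 [ nan  nan 526. 529. 530. 532.  nan  nan  nan  nan  nan  nan  nan]
 [ nan  nan  nan 530. 528. 531.  nan  nan  nan  nan  nan  nan  nan]
 [ nan  nan  nan  nan  nan 533.  nan  nan  nan  nan  nan  nan  nan]
 [ nan  nan  nan  nan  nan  nan  nan  nan  nan  nan  nan  nan  nan]]
y
[[ nan  nan  nan  nan  nan  nan  nan   6.   2.  -5.  -7.  nan  nan]
 [ nan 
[... 1268 characters left out ...]
92.  nan  nan  nan]
 [ nan  nan 185. 187. 189. 191. 193. 191. 182. 186.  nan  nan  nan]
 [ nan  nan 182. 183. 185. 188. 190. 173. 175. 179. 180.  nan  nan]
 [ nan  nan 178. 180. 181. 184. 186. 165. 170. 171. 177.  nan  nan]
 [ nan  nan 174. 176. 179. 181.  nan 163. 166. 168. 169.  nan  nan]
 [ nan 168. 171. 172. 174. 176.  nan  nan 161. 164. 165.  nan  nan]
 [ nan 163. 167. 167. 169. 173.  nan  nan  nan  nan 160.  nan  nan]
 [ nan  nan 164. 165. 167. 168.  nan  nan  nan  nan  nan  nan  nan]
 [ nan  nan  nan 159. 164. 164.  nan  nan  nan  nan  nan  nan  nan]
 [ nan  nan  nan  nan  nan 158.  nan  nan  nan  nan  nan  nan  nan]
 [ nan  nan  nan  nan  nan  nan  nan  nan  nan  nan  nan  nan  nan]]
```

The clip is held open and upright: jaw tips about 44 mm below the TCP, centred at about (0.546, 0.003). Next I'll carry it to the wide card.

Request:
move_arm:
  targets: [0.06,0,0,0,0,0,1,0.16,0,0,0,0,0,1,0.3,-0.01,0,0,0,0,1,0.44,-0.01,0,0,0,0,1,0.58,-0.02,0,0,0,-0.005,1,0.7,-0.02,0,0,0,-0.005,1,0.78,-0.03,0,0,0,-0.005,1,0.82,-0.03,0,0,0,-0.005,1,0.82,-0.03,0,0,0,-0.005,1]

```text
clock: 6.48
tcp_pos: [0.5329, 0.1271, 0.2032]
ee_rot: [0.676, 0.737, -0.0, -0.0]
ft_force: [-0.0, 0.0, -0.8]
gripper_width: 0.0206
```

Request:
move_arm:
  targets: [0.06,0,0,0,0,0,1,0.16,0,0,0,0,0,1,0.3,-0.01,0,0,0,0,1,0.44,-0.01,0,0,0,0,1,0.58,-0.02,0,0,0,-0.004,1,0.7,-0.02,0,0,0,-0.004,1,0.78,-0.03,0,0,0,-0.004,1,0.82,-0.03,0,0,0,-0.004,1,0.83,-0.03,0,0,0,-0.004,1,0.83,-0.03,0,0,0,-0.004,1,0.83,-0.03,0,0,0,-0.004,1]

```text
clock: 7.4
tcp_pos: [0.5184, 0.249, 0.2034]
ee_rot: [0.675, 0.738, -0.0, 0.0]
ft_force: [-0.2, 0.2, -0.7]
gripper_width: 0.0206
```

```bash
python3 - <<'E'
from h import *
plan([.5184,.2505,.135],5.2)
s,d2=snapshot("side");np.savez("s6.npz",im=s,d=d2);cv2.imwrite("pics/s6.png",cv2.resize(s[110:230,150:260,::-1],(550,600)))
E
```

```text
t 7.4 shift [0.0102 0.0012 0.4562] turn [ 0.      0.0002 -0.0005] w 0.0206 F [-0.2  0.2 -0.7] tcp [0.5184 0.249  0.2034]
```

View pics/s6.png

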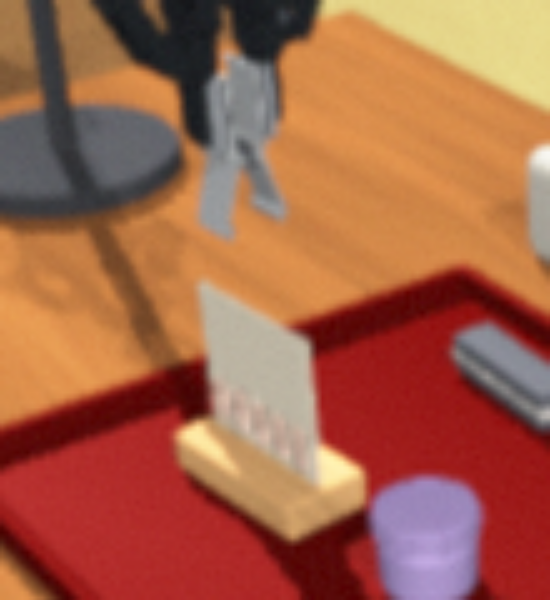

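The clip hangs above the card: jaws at crop (218,235) and (268,213), card edge from (200,285) to (312,345). I'll check jaws against the edge in the same depth picture.

```bash
python3 - <<'E'
from h import *
z=np.load("s6.npz");W=cloud("side",z['d']).reshape(-1,3)*1000
a=np.radians(5.2);c=np.array([517.9,250,0])
P=W-c;X=P[:,0]*np.cos(a)+P[:,1]*np.sin(a);Y=-P[:,0]*np.sin(a)+P[:,1]*np.cos(a);Z=W[:,2]
m=(abs(X)<40)&(abs(Y)<60)
e=m&(Z>80)&(Z<118);print("card X med",np.median(X[e]),"Y",np.percentile(Y[e],[1,99]),"topZ",np.percentile(Z[e],99))
for lo in(154,158,162,166,170,175,180,185,190):
    k=m&(Z>=lo)&(Z<lo+5);n=k&(X<0);f=k&(X>0)
    for s in(n,f):
        if s.sum():print(lo,s.sum(),"X",round(np.median(X[s]),1),"Y",np.round([Y[s].min(),Y[s].max()],1),end=" | ")
    print()
E
```

```text
card X med -0.8086943464891151 Y [-43.72139483  44.96937795] topZ 110.39873491552312

158 6 X -16.9 Y [-12.2   5.2] | 158 6 X 13.1 Y [-14.4   5.4] | 
162 12 X -16.7 Y [-14.    9.2] | 162 18 X 13.3 Y [-12.7  10. ] | 
166 13 X -16.7 Y [-14.2   9.2] | 166 10 X 15.2 Y [-13.7   8.4] | 
170 17 X -15.3 Y [-13.6  12. ] | 170 7 X 13.5 Y [-12.8   8.8] | 
175 13 X -13.3 Y [-11.7   9.3] | 175 8 X 12.3 Y [-13.    8.6] | 
180 15 X -12.0 Y [-14.6   8. ] | 180 9 X 10.8 Y [-12.    9.2] | 
185 15 X -10.6 Y [-13.8   9.2] | 185 5 X 9.5 Y [-14.3  -3.6] | 
190 17 X -8.4 Y [-11.4  12.4] | 190 4 X 6.3 Y [-13.9  -8.2] |
```

Jaws and card agree to within about 1–2 mm, with 12 mm clearance each side. I'll descend gently.

Request:
move_arm:
  targets: [0.012,0.005,0.02,0,0,0,1,0.012,0.005,0.06,0,0,0,1,0.012,0.005,0.11,0,0,0,1,0.012,0.005,0.17,0,0,0,1,0.012,0.005,0.22,0,0,0,1,0.012,0.005,0.26,0,0,0,1,0.012,0.005,0.28,0,0,0,1,0.012,0.005,0.28,0,0,0,1,0.012,0.005,0.28,0,0,0,1,0.012,0.005,0.28,0,0,0,1]

```text
clock: 8.28
tcp_pos: [0.5189, 0.2517, 0.1618]
ee_rot: [0.674, 0.738, 0.0, 0.0]
ft_force: [-0.8, -0.5, -1.2]
gripper_width: 0.0207
```

```bash
python3 - <<'E'
from h import *
plan([.5188,.2510,.135],5.2)
s,d2=snapshot("side");np.savez("s7.npz",im=s,d=d2);cv2.imwrite("pics/s7.png",cv2.resize(s[110:230,150:260,::-1],(550,600)))
E
```

```text
t 8.28 shift [-0.0043 -0.001   0.1787] turn [ 0.0003 -0.0001 -0.0001] w 0.0207 F [-0.8 -0.5 -1.2] tcp [0.5189 0.2517 0.1618]
```

View pics/s7.png

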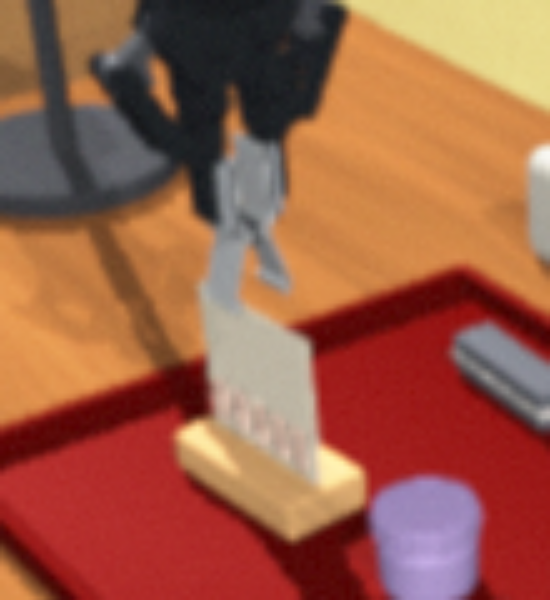

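The jaw tips, at crop (230,305) and (275,285), are just above the edge, one on each side. I'll continue to the final depth.

Request:
move_arm:
  targets: [-0.003,0,0.02,0,0,0,1,-0.003,0,0.05,0,0,0,1,-0.003,0,0.09,0,0,0,1,-0.003,0,0.13,0,0,0,1,-0.003,0,0.16,0,0,0,1,-0.003,0,0.178,0,0,0,1,-0.003,0,0.178,0,0,0,1,-0.003,0,0.178,0,0,0,1,-0.003,0,0.178,0,0,0,1,-0.003,0,0.178,0,0,0,1,-0.003,0,0.178,0,0,0,1,-0.003,0,0.178,0,0,0,1]

```text
clock: 9.33
tcp_pos: [0.5189, 0.2512, 0.1349]
ee_rot: [0.674, 0.738, 0.0, 0.0]
ft_force: [0.1, -0.1, -0.5]
gripper_width: 0.0206
```

```bash
python3 - <<'E'
from h import *
plan([.5188,.2510,.135],5.2)
s,d2=snapshot("side");cv2.imwrite("pics/s8.png",cv2.resize(s[110:230,150:260,::-1],(550,600)))
W=cloud("side",d2).reshape(-1,3)*1000
a=np.radians(5.2);P=W-np.array([517.9,250,0]);X=P[:,0]*np.cos(a)+P[:,1]*np.sin(a);Y=-P[:,0]*np.sin(a)+P[:,1]*np.cos(a);Z=W[:,2]
m=(abs(X)<40)&(abs(Y)<60)
e=m&(Z>40)&(Z<85)&(abs(X)<6);print("card X",np.median(X[e]))
for lo in range(84,135,5):
    k=m&(Z>=lo)&(Z<lo+5)
    for s in(k&(X<-8),k&(X>6)):
        if s.sum():print(lo,s.sum(),"X",round(np.median(X[s]),1),"Y",np.round([Y[s].min(),Y[s].max()],1),end=" | ")
    print()
E
```

```text
t 9.33 shift [-0.0011 -0.0007 -0.0007] turn [ 0.0002 -0.0001 -0.0001] w 0.0206 F [ 0.1 -0.1 -0.5] tcp [0.5189 0.2512 0.1349]
card X -1.1345937013854646

89 6 X -16.0 Y [-12.5   8.5] | 
94 14 X -16.2 Y [-11.1  11.8] | 94 8 X 16.9 Y [-11.7  12.2] | 
99 12 X -15.2 Y [-13.4  13.1] | 99 8 X 15.5 Y [-11.   11.7] | 
104 13 X -14.2 Y [-11.2  10.8] | 104 6 X 14.2 Y [-10.4  13.7] | 
109 14 X -12.0 Y [-12.1  13.7] | 109 9 X 12.6 Y [-10.1  10.6] | 
114 12 X -10.8 Y [-9.6 11.7] | 114 2 X 11.5 Y [-11.   -0.1] | 
119 11 X -8.8 Y [-11.9  12.2] | 119 4 X 9.2 Y [-11.7  -5.2] | 
124 4 X -8.9 Y [-10.5   6.6] | 124 2 X 9.5 Y [-10.2  -9.9] | 
129 4 X -12.5 Y [-8.5  4.8] | 129 5 X 8.4 Y [-11.3   4.2] | 
134 8 X -13.7 Y [-11.4  -4.3] | 134 18 X 9.4 Y [-11.8  12.8] |
```

View pics/s8.png

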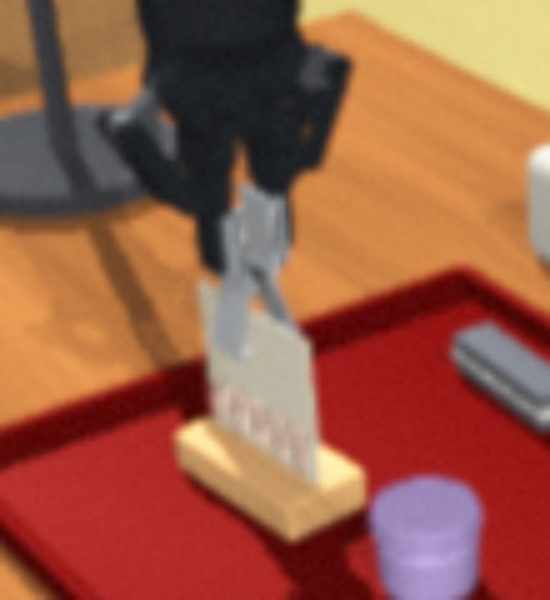

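The jaws straddle the card symmetrically at about ±15 mm, centred along y. The tips are about 18 mm below the edge and there is no contact force. I'm handing it in.

```bash
python3 -c "
from bench import *
print(finish_job())"
```

```text
the job is handed in; nothing more can be done
None
```

I squeezed the clip open at 40 N, lifted it straight off its blade and lowered it over the middle of the wide card's top edge. I handed the job in at about 9.4 s with the clip still held there, squeezed open and upright.

Last checks from the side camera's depth picture and the robot's readings:
- **Jaws:** they sit one on each side, about 15 mm off the card's middle plane. They are centred along the edge to about 1 mm, with the tips about 18 mm below it.
- **Grip:** the finger opening was 20.6 mm. The brief gives 22 mm over the plates at the stop, so it read about 1.4 mm low, but the clip was fully open in the picture.
- **Alignment:** yaw was within about 0.5° of the card, and there was no visible tilt.
- **Contact:** the wrist force was about 0.5 N, which is noise level, so I saw no sign of touching. The other things on the tray that I could see had not moved.

None of these checks failed. The two cameras differed by 2–3 mm on positions, so I used averages. I did not take a top view at the end, since the gripper would probably have blocked it, as it did over the clip.

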